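Latch the work pallet into the drilling bay

ROBOT

A 7-joint arm with a two-finger parallel gripper is mounted at the origin on the work surface. World frame = base frame: x ahead of the robot, y to its left, z up, the work surface at z = 0. Lengths are in m, angles in rad, forces in N, time in s.
With the tool pointing down it reaches from about 0.35 to 0.9 m from the base axis. Payload 8.1 kg.
Tool frame: the origin (TCP) lies midway between the tips of the shut fingers; the grasp point (between the pads) lies 19 mm behind it; z points along the fingers, y is the direction in which the jaws open and shut (so a half turn about z gives the same grasp; the last joint's range is limited). The gripper opens to 85 mm and grips with 20 to 120 N. Pads are 22 mm wide; open, the fingers measure 114 mm over their backs; the gripper's body (76 mm by 85 mm) begins 54 mm behind the grasp point. The pads swing forward as they close: fully open they stand 13 mm farther back than shut.
Start: joints at [-1.261, 0.434, 0.025, 1.573, -0.012, 1.134, -0.075], TCP at [0.251, 0.573, 0.231] pointing down, gripper open.
Joint ranges: [-2.62, 2.62], [-0.44, 2.09], [-1.27, 1.32], [0.08, 2.57], [-1.32, 4.46], [0.12, 2], [-2.74, 2.74]. Speed limits (rad/s): [2.22, 2.22, 3.01, 3.01, 3.14, 3.14, 3.14].

INTERFACE

Orientations are given as a 3x3 rotation matrix whose columns are the frame's x, y, z axes.
In Python, from cell import robot gives the robot as it stands.
- The arm moves only by the tool apply_moves, never from a script. Its argument "rows" is a list of rows, each a list of 5 numbers: the gripper command: -1 is fully open, 1 is shut, values between are in proportion, then the shift along the world's x, y, z in units of 40 mm (1.0 is 40 mm), then the turn about the world's z in units of 5 degrees (1.0 is 5 degrees). A call has 1 to 8 rows; each row is the pose to reach, as a shift and turn from the pose commanded when the call began; what a row does not reach only later rows make up. A row lasts 1/12 s, in which the tool goes at most 41.7 mm and 7.16 degrees, less where a joint would pass 70% of its speed; a pose out of reach is approached as far as the arm can. A call with a gripper value outside its range is refused whole. The fingers move at their own pace and stop on an object; "force" is the grip in N (left out, the last holds). Time passes only in rows, so rows that repeat a pose let the fingers close. It gives the time, the measured TCP pose, the force and the opening at its end, in the units of the state.
- robot.sense(): the state, without advancing time (a new reading comes with each control period).
- robot.get_image(name): name is "scene" or "side" or "wrist"; returns a dict with "color" (400x640x3 uint8, red, green, blue), "fx", "fy", "cx", "cy" (pixels), "view" (4x4, takes a point from world to camera coordinates). Camera axes: x right, y up, looking along -z (the intrinsics and any distortion apply to the point x, -y, -z); pixel columns grow to the right and rows downward; lengths in m; the calibration is good to about 2 mm. A picture is of the moment at which its call begins. There is no depth.
- robot.finish_job(): hands the job in, once; it reports no verdict.
Trained networks look in a picture, given as the dict that the camera call returned (one of the last four; its "shot" number tells which), for a name from the list of things; names that differ only in an ending like _2 or _b are one class to them, and where a whole thing is asked for, a point or a joint stands for the part that bears it (a point fixed in the world has none). Each returns a list of dicts, best first, with "conf" (0 to 1); they miss things now and then, are a little off and sometimes report something else, mostly with a low value. They report only what shows in the picture. A call takes as long as a camera call.
- robot.search_frame(picture, target): "box" ([left, top, right, bottom] as shares, 0 to 1, of the picture: columns of its width, rows of its height, round what is visible of it).
- robot.silhouettes(picture, target): "pixels" (400x640 bool, what is visible of it) and "box" ([left, top, right, bottom] as shares, 0 to 1, of the picture: columns of its width, rows of its height, round what is visible of it).
- robot.spot_point(picture, target): "location" ([column, row] as shares, 0 to 1, of the picture: columns of its width, rows of its height: a listed point, or the origin of a listed thing).
The state is a dict: "clock": time; "qpos": joint angles; "dq": joint speeds; "joint_efforts": joint torques, N m; "tool_pos": TCP position; "ee_rot": TCP orientation; "force": force on the tool from outside, world axes, zero at the start; "ft_torque": the same for the moment, N m; "width": finger opening in m.
Only numpy, scipy, OpenCV 4.12 (cv2) and the standard library are available. Lean on these libraries where they do the work, as an engineer would, in place of code of your own. Each camera call takes 0.05 s, during which the arm holds its last target.

TASK

Put the aluminium work pallet into the flared mouth of the bay, wooden blank first, and slide it in along the guides so that its own front edge lifts the hinged catch; keep pushing it gently against the sprung buffer, never above 25 N on the buffer, until the catch drops behind it. Then let go, so that the spring holds the pallet back against the lowered catch. Do not touch the catch with the robot, and leave the other things on the bench where they are.

Things in the scene. Friction and masses are not known exactly. Their poses are not given: they have to be found in the camera images.
- pallet: The work pallet: aluminium plate 100 (along its x) x 90 (y) x 12 mm thick, about 0.45 kg (varies by 30 %), lying flat on the bench at the start. Origin: centre of its underside; x points to its front edge, z up. It carries an upright grip tab near the rear and a wooden blank near the front.
- tab (a point): Middle of the top end of the pallet's grip tab (pallet x -30, y -10, 54 mm above its underside), axes as the pallet. The tab is 10 mm thick along x, 30 mm wide along y, and stands from 12 to 54 mm above the underside. Pinch it across its 10 mm (fingers closing along pallet x) or push its rear face, low down so that the pallet does not pitch.
- blank (a point): Middle of the top of the wooden blank screwed to the pallet's front half: 32 x 44 x 8 mm (pallet x 15 to 47, y -30 to 14, top 20 mm above the underside). It marks the end that goes in first.
- bay: The fixed drilling bay: base plate 8 mm thick whose smooth waxed top (friction about 0.25) is the sliding floor, from x -170 (mouth end, nearest the robot) to x 190 mm. Origin: on the slideway's centre line, at bench height; x points inwards along the slideway, y to the left, z up. A stop unit with catch and buffer is clamped along its left side.
- apron (a point): Point on the sliding floor (bay x -115, z 8 mm), axes as the bay, where the pallet's centre fits on the open apron. The apron runs from bay x -165 to -60 between two flared side walls 14 mm high, about 130 mm apart inside at the mouth end and 93 mm at the guides. Set the pallet flat here, then slide it in.
- guides (a point): Start of the guides (bay x -60, floor height), axes as the bay. From here to bay x 150 the side walls are straight, 93 mm apart, with lips reaching 6.5 mm inwards over the pallet's edges, 14 mm above the floor, 18 mm high over all: the pallet can enter only by sliding from the apron.
- nominal (a point): Point on the floor (bay x 70 mm), axes as the bay: where the latched pallet's centre would rest at the stop unit's nominal setting. The real setting is up to 18 mm further in or out, unmeasured, to be felt; catch and buffer shift together. From the resting place, the buffer is first met 2 mm before it, and the catch drops some 4 mm beyond it.
- catch (a joint): Angle of the hinged steel catch, rad: 0 at rest (hanging, also once dropped behind the pallet), growing as it lifts; about 0.15 riding on the pallet. Its cross pin is 36 mm above the bench, 110 mm outwards of the latched pallet's centre; the 60 mm arm slopes down inwards to a nose 3 mm over the floor, at bay y 27 to 38. Bracket 46 mm high. It falls by its weight.
- buffer (a joint): Travel of the sprung rubber-faced buffer at the inner end, m: 0 free, growing as the pallet's front edge presses it in (2.5 N per mm, 13 mm at most). The catch drops at about 5.5 mm (13 to 14 N, plus some 1 to 4 N of the pallet's friction); 25 N is reached at 10 mm. Once latched and released about 2 mm remain.
- offcut: Bystander: wooden offcut 60 x 34 x 30 mm. Origin: on its underside.
- jar: Bystander: glass jar with steel lid, 48 mm across, 60 mm high. Origin: on its underside.
- reel: Bystander: grey plastic reel lying flat, 100 mm across, 22 mm high. Origin: on its underside.
- hammer: Bystander: hammer lying on the bench, left of the bay. Origin: on its underside.
- driver: Bystander: screwdriver lying on the bench, left of the bay. Origin: on its underside.
- spanner: Bystander: spanner lying on the right of the bench. Origin: on its underside.
- tape: Bystander: roll of tape lying flat, 72 mm across, 20 mm high. Origin: on its underside.

How it is judged:
By the outcome, as a careful person would: the job done as asked, in the order asked, and still so for the second after the job is handed in, with the robot touching nothing.
It also fails if it takes over 64 s, if anything falls off the work surface, if the arm or the gripper's body presses on something with over 40 N, if the wrist force passes 120 N, or if a joint passes its speed limit or range.

## Working session

There is one attempt and no reset: what is moved stays moved. The work goes in short steps, Python scripts to look and compute and a tool call to move; the robot and the scene stay as the last step left them, time stands still between calls to the robot, and variables do not carry over. Pictures are saved under pics/ and viewed, and the job is handed in when it is done.

Besides the shell and the picture viewer there is one more tool, called after "Emit:" as name([rows], argument=value, ...), one row to a line, values as JSON. apply_moves: Moves the arm, as the interface text tells. Its arguments: {"type":"object","properties":{"rows":{"type":"array","items":{"type":"array","items":{"type":"number"}}},"force":{"type":"number"}},"required":["rows"]}

```bash
mkdir -p pics; ls; cat > h.py <<'E'
import numpy as np, cv2
from cell import robot
def shot(cam,name):
    p=robot.get_image(cam); cv2.imwrite(f'pics/{name}.png',p['color'][:,:,::-1]); return p
def proj(p,X):
    X=np.atleast_2d(X); c=(p['view']@np.c_[X,np.ones(len(X))].T).T[:,:3]
    return np.c_[p['fx']*c[:,0]/-c[:,2]+p['cx'], p['fy']*-c[:,1]/-c[:,2]+p['cy']]
def ray(p,uv):
    V=p['view'];R=V[:3,:3];o=-R.T@V[:3,3]
    d=R.T@np.array([(uv[0]-p['cx'])/p['fx'],-(uv[1]-p['cy'])/p['fy'],-1]); return o,d
def atz(p,uv,z):
    o,d=ray(p,uv); return o+d*(z-o[2])/d[2]
def tri(obs):
    A=np.zeros((3,3));b=np.zeros(3)
    for p,uv in obs:
        o,d=ray(p,uv);d=d/np.linalg.norm(d);M=np.eye(3)-np.outer(d,d);A+=M;b+=M@o
    return np.linalg.solve(A,b)
def spot(p,t,n=1):
    r=robot.spot_point(p,t); return [(round(a['conf'],2),(np.array(a['location'])*[640,400]).round(1)) for a in r[:n]]
E
python3 - <<'E'
from h import *
s=robot.sense();print({k:np.round(v,3).tolist() for k,v in s.items()})
P={c:shot(c,c+'0') for c in ('scene','side','wrist')}
for c,p in P.items():
    print(c,{k:v for k,v in p.items() if k not in('color','view')}, 'cam', -p['view'][:3,:3].T@p['view'][:3,3])
    for t in ('pallet','tab','blank','bay','apron','guides','nominal','catch','buffer','offcut','jar','reel','tape','hammer','driver','spanner'):
        print(t,spot(p,t,2))
E
```

```text
pics
{'clock': 0.0, 'qpos': [-1.261, 0.435, 0.025, 1.574, -0.012, 1.134, -0.075], 'dq': [0.0, -0.001, 0.001, -0.001, 0.0, -0.001, 0.0], 'joint_efforts': [-0.001, -67.047, 1.024, -31.621, 0.015, 0.013, 0.0], 'tool_pos': [0.251, 0.572, 0.231], 'ee_rot': [[-0.916, 0.401, -0.001], [0.401, 0.916, -0.002], [-0.0, -0.002, -1.0]], 'force': [-0.729, -0.652, -0.007], 'ft_torque': [0.004, -0.015, -0.016], 'width': 0.085}
scene {'fx': 445.9479162998421, 'fy': 445.9479162998421, 'cx': 318.6756330493764, 'cy': 196.75141591838718, 'shot': 1} cam [ 1.21166373 -0.47979799  1.18092731]
pallet [(0.59, array([240.4, 233.5])), (0.42, array([303.6, 239.1]))]
tab [(0.88, array([233.2, 214. ]))]
blank [(0.89, array([235.7, 240.3]))]
bay [(0.77, array([367. , 195.3])), (0.6, array([233.8, 240. ]))]
apron [(0.92, array([342.3, 182.5]))]
guides [(0.85, array([354.2, 186. ]))]
nominal [(0.61, array([384. , 208.7]))]Traceback (most recent call last):
  File "<stdin>", line 7, in <module>
  File "h.py", line 19, in spot
    r=robot.spot_point(p,t); return [(round(a['conf'],2),(np.array(a['location'])*[640,400]).round(1)) for a in r[:n]]
ValueError: it knows: apron, bay, blank, driver, guides, hammer, jar, nominal, offcut, pallet, reel, spanner, tab, tape
```

```bash
python3 - <<'E'
from h import *
import pickle
P={c:shot(c,c+'1') for c in ('scene','side','wrist')}
pickle.dump(P,open('P1.pkl','wb'))
for c,p in P.items():
    if c!='scene':print(c,[p[k] for k in('fx','fy','cx','cy')], 'cam', -p['view'][:3,:3].T@p['view'][:3,3])
ob={}
for t in ('pallet','tab','blank','bay','apron','guides','nominal','offcut','jar','reel','tape','hammer','driver','spanner'):
    for c,p in P.items():
        r=spot(p,t,2)
        print(t,c,r)
        if r and c!='wrist': ob.setdefault(t,[]).append((p,r[0][1]))
    if len(ob.get(t,[]))==2: print('   ',tri(ob[t]).round(4))
print(robot.sense()['clock'])
E
```

```text
side [433.411979815649, 433.411979815649, 315.8871957767717, 209.1587125725637] cam [ 0.33108524 -0.78422696  0.82706507]
wrist [338.8534194517436, 338.8534194517436, 318.71980130049013, 198.20926264067708] cam [0.18049357 0.60453188 0.37442326]
pallet scene [(0.58, array([241.2, 235.5]))]
pallet side [(0.7, array([317.2, 304.6])), (0.61, array([295.7, 183.4]))]
pallet wrist []
    [ 0.4746 -0.2534 -0.0068]
tab scene [(0.9, array([233.5, 216.2])), (0.16, array([366.9, 200.1]))]
tab side [(0.94, array([299. , 294.3]))]
tab wrist []
    [ 0.4343 -0.2516  0.0476]
blank scene [(0.94, array([235.6, 240.5])), (0.7, array([302.8, 240.9]))]
blank side [(0.73, array([326.4, 301.8]))]
blank wrist []
    [ 0.4935 -0.2757  0.0203]
bay scene [(0.77, array([369.5, 198.8])), (0.74, array([354.6, 185.2]))]
bay side [(0.83, array([311.1, 180.3]))]
bay wrist []
    [ 0.576   0.1743 -0.0138]
apron scene [(0.72, array([341.8, 182.2]))]
apron side [(0.9, array([279.5, 191.5]))]
apron wrist []
    [ 0.4734  0.1335 -0.0007]
guides scene [(0.62, array([351.7, 185.7]))]
guides side [(0.76, array([295.9, 183.
[... 564 characters left out ...]
de [(0.58, array([420.1, 295.2])), (0.17, array([326.5, 129.7]))]
reel wrist []
    [ 0.6986 -0.2934  0.008 ]
tape scene [(0.49, array([353.9, 144.8])), (0.18, array([444.8, 187.7]))]
tape side [(0.78, array([234., 168.]))]
tape wrist []
    [0.3623 0.2656 0.0087]
hammer scene [(0.87, array([408.9, 154.3]))]
hammer side [(0.7, array([274.8, 138.6]))]
hammer wrist []
    [0.5098 0.3987 0.004 ]
driver scene [(0.66, array([447.7, 188. ]))]
driver side [(0.62, array([326.5, 126.7])), (0.4, array([421.3, 298.2]))]
driver wrist []
    [0.6942 0.4134 0.0028]
spanner scene [(0.95, array([197.8, 265.1]))]
spanner side [(0.63, array([352.8, 367.9]))]
spanner wrist []
    [ 0.5007 -0.4133 -0.0031]
2.75
```

View pics/scene0.png

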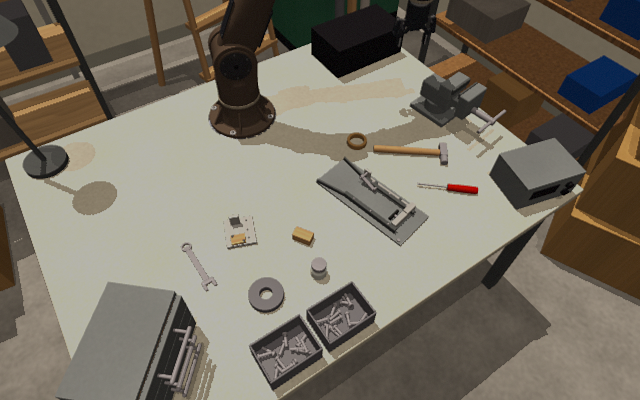

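View pics/side0.png

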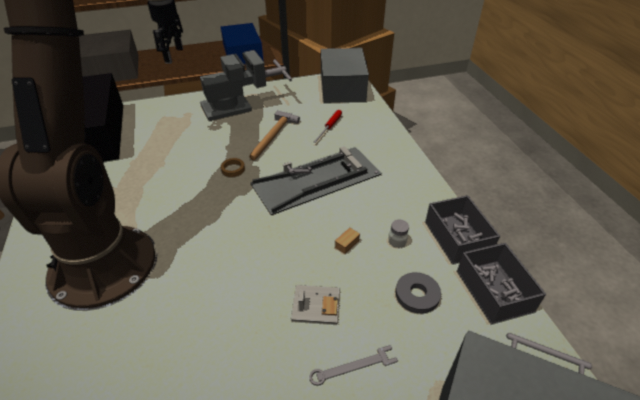

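View pics/wrist0.png

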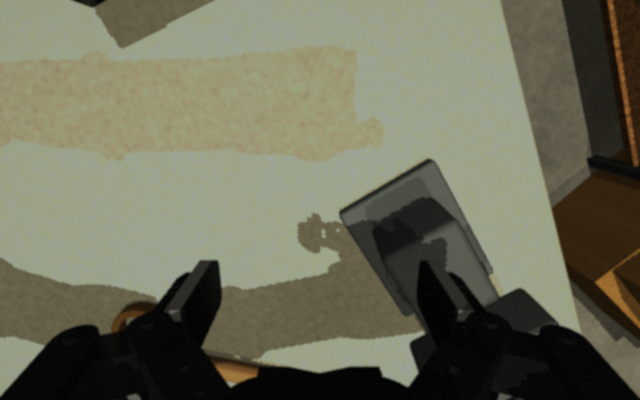

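Emit:
apply_moves([
  [-1, 0.5, -0.8, 0.2, -0.7],
  [-1, 1.0, -1.6, 0.4, -1.4],
  [-1, 1.5, -2.4, 0.6, -2.1],
  [-1, 2.0, -3.2, 0.8, -2.8],
  [-1, 2.5, -4.0, 1.0, -3.5],
  [-1, 3.0, -4.8, 1.2, -4.2],
  [-1, 3.5, -5.6, 1.4, -4.9],
  [-1, 4.0, -6.4, 1.6, -5.6],
])

```text
clock: 3.42
tool_pos: [0.4114, 0.3148, 0.296]
ee_rot: [[-0.618, 0.786, 0.0], [0.786, 0.618, 0.001], [0.0, 0.001, -1.0]]
force: [-0.0, -0.0, -0.1]
width: 0.0853
```

Emit:
apply_moves([
  [-1, 0.6, -0.8, 0.2, -0.7],
  [-1, 1.1, -1.6, 0.4, -1.4],
  [-1, 1.6, -2.4, 0.6, -2.1],
  [-1, 2.2, -3.2, 0.8, -2.8],
  [-1, 2.8, -4.0, 1.0, -3.5],
  [-1, 3.3, -4.8, 1.2, -4.2],
  [-1, 3.7, -5.4, 1.4, -5.3],
  [-1, 3.7, -5.4, 1.4, -5.3],
])

```text
clock: 4.08
tool_pos: [0.5619, 0.0934, 0.3531]
ee_rot: [[-0.191, 0.982, 0.004], [0.982, 0.191, -0.003], [-0.003, 0.004, -1.0]]
force: [-0.7, 0.3, 0.4]
width: 0.0855
```

```bash
python3 - <<'E'
from h import *
import pickle
s=robot.sense();print({k:np.round(v,3).tolist() for k,v in s.items()})
p=shot('wrist','w2');pickle.dump(p,open('w2.pkl','wb'))
print(-p['view'][:3,:3].T@p['view'][:3,3])
for t,z in (('apron',.008),('guides',.008),('nominal',.008),('bay',0)):
    r=spot(p,t,2);print(t,r)
    if r: print('  ',atz(p,r[0][1],z).round(4))
E
```

```text
{'clock': 4.083, 'qpos': [-0.611, 0.272, 0.467, 1.545, -0.121, 1.35, 0.06], 'dq': [-0.049, -0.015, -0.084, 0.055, -0.005, -0.022, 0.042], 'joint_efforts': [-1.113, -48.487, 3.229, -33.94, -0.757, 0.434, -0.478], 'tool_pos': [0.562, 0.093, 0.353], 'ee_rot': [[-0.191, 0.982, 0.004], [0.982, 0.191, -0.003], [-0.003, 0.004, -1.0]], 'force': [-0.694, 0.264, 0.395], 'ft_torque': [-0.04, 0.009, -0.026], 'width': 0.085}
[0.54728859 0.17080121 0.49596031]
apron [(0.93, array([257.1, 105.3]))]
   [0.4689 0.1339 0.008 ]
guides [(0.7, array([293.9, 107.5]))]
   [0.5196 0.1408 0.008 ]
nominal [(0.68, array([391.1,  99.6])), (0.46, array([228.9, 331.2]))]
   [0.6498 0.177  0.008 ]
bay [(0.79, array([340.3, 101. ]))]
   [ 0.5818  0.1616 -0.    ]
```

View pics/w2.png

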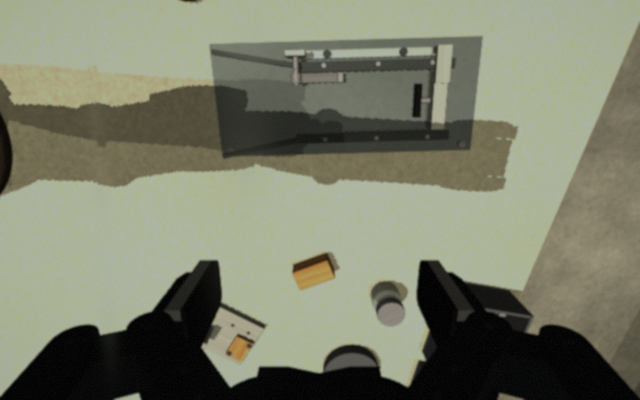

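```bash
python3 - <<'E'
from h import *
import pickle
p=pickle.load(open('w2.pkl','rb'))
print(p['view'].round(3))
img=cv2.imread('pics/w2.png')
c=img[20:180,190:500]; cv2.imwrite('pics/w2c.png',cv2.resize(c,None,fx=2.5,fy=2.5,interpolation=cv2.INTER_CUBIC))
C=[atz(p,u,.008) for u in ((211,44),(481,37),(470,150),(223,157))]
print(np.round(C,4)); 
for i in range(4):
    d=C[(i+1)%4]-C[i]; print(np.linalg.norm(d).round(4),np.degrees(np.arctan2(d[1],d[0])).round(2))
# pallet, from first shots
P=pickle.load(open('P1.pkl','rb'))
for c,(x0,y0,x1,y1) in {'scene':(210,200,270,255),'side':(280,275,350,330)}.items():
    i=P[c]['color'][y0:y1,x0:x1,::-1]; cv2.imwrite(f'pics/{c}pal.png',cv2.resize(i,None,fx=8,fy=8,interpolation=cv2.INTER_CUBIC))
E
```

```text
[[ 0.981  0.192  0.003 -0.572]
 [-0.182  0.935 -0.306  0.091]
 [-0.062  0.3    0.952 -0.49 ]
 [ 0.     0.     0.     1.   ]]
[[0.3986 0.1997 0.008 ]
 [0.7456 0.2762 0.008 ]
 [0.78   0.131  0.008 ]
 [0.4303 0.0524 0.008 ]]
0.3553 12.44
0.1493 -76.67
0.3585 -167.34
0.1506 102.12
```

View pics/w2c.png

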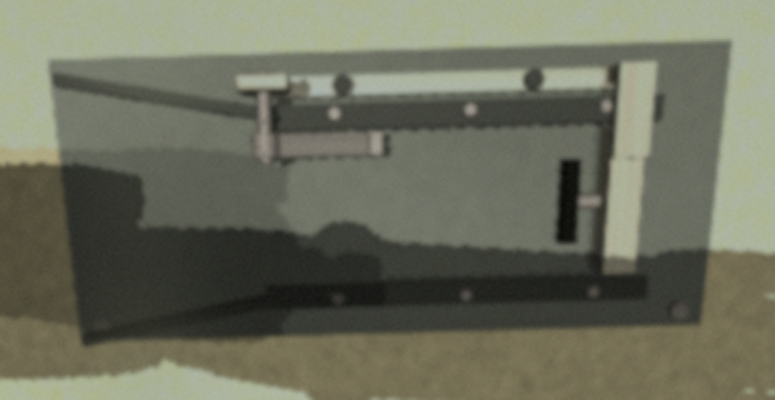

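View pics/scenepal.png

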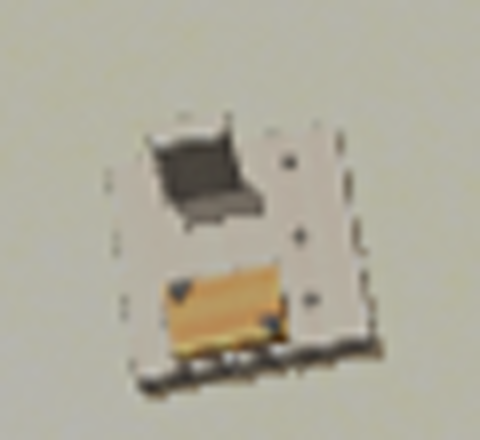

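```bash
cat >> h.py <<'E'
def bayT(o,yaw):
    c,s=np.cos(yaw),np.sin(yaw)
    return lambda q: np.c_[np.array(q)[:,0]*c-np.array(q)[:,1]*s+o[0],np.array(q)[:,0]*s+np.array(q)[:,1]*c+o[1],np.array(q)[:,2]]
def overlay(p,T,segs,crop,f,name):
    x0,y0,x1,y1=crop
    i=cv2.resize(np.ascontiguousarray(p['color'][y0:y1,x0:x1,::-1]),None,fx=f,fy=f,interpolation=cv2.INTER_CUBIC)
    for a,b,col in segs:
        q=((proj(p,T([a,b]))-[x0,y0]+.5)*f-.5).round().astype(int)
        cv2.line(i,tuple(map(int,q[0])),tuple(map(int,q[1])),col,1)
    cv2.imwrite(f'pics/{name}.png',i)
E
python3 - <<'E'
from h import *
import pickle
p=pickle.load(open('w2.pkl','rb'))
T=bayT((.5789,.1626),np.radians(12.56))
S=[]
m=.001
R=(0,0,255);G=(0,255,0);Y=(0,255,255)
def rect(a,b,c,d,z,col):
    P=[(a*m,c*m,z*m),(b*m,c*m,z*m),(b*m,d*m,z*m),(a*m,d*m,z*m)]
    for i in range(4):S.append((P[i],P[(i+1)%4],col))
rect(-170,190,-75,75,8,R)
for z in(26,):
  S.append(((-.06,.04,z*m),(.15,.04,z*m),G));S.append(((-.06,-.04,z*m),(.15,-.04,z*m),G))
for s in(1,-1): S.append(((-.165,s*.065,.022),(-.06,s*.0465,.022),Y))
overlay(p,T,S,(190,20,500,180),2.5,'w2o')
# stop unit: buffer face, z~14mm ; catch nose/pin
for n,uv,z in (('bufface',(190+556/2.5,20+200/2.5),.014),('nose_tip',(190+388/2.5,20+143/2.5),.011),('pin',(190+265/2.5,20+130/2.5),.036)):
    w=atz(p,uv,z);d=w[:2]-[.5789,.1626];a=np.radians(12.56);print(n,w.round(4),'bay',(d[0]*np.cos(a)+d[1]*np.sin(a)).round(4),(-d[0]*np.sin(a)+d[1]*np.cos(a)).round(4))
E
```

```text
bufface [0.6773 0.182  0.014 ] bay 0.1003 -0.0025
nose_tip [0.581  0.1932 0.011 ] bay 0.0087 0.0294
pin [0.5164 0.1861 0.036 ] bay -0.0559 0.0366
```

View pics/w2o.png

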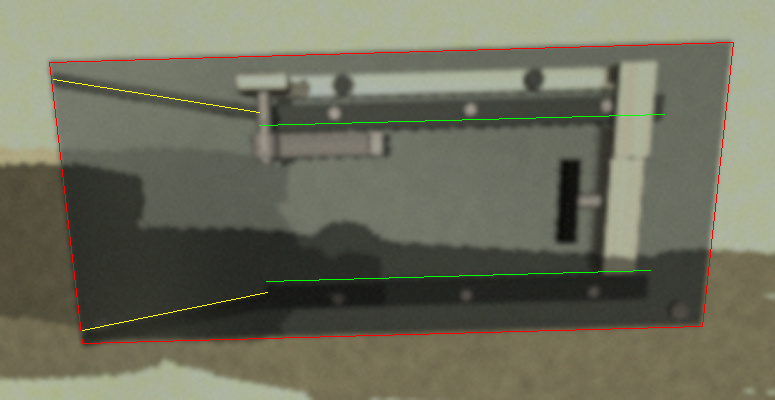

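Emit:
apply_moves([
  [-0.2, -0.3, -0.9, -0.2, -0.8],
  [-0.2, -0.6, -1.8, -0.4, -1.6],
  [-0.2, -0.9, -2.7, -0.6, -2.4],
  [-0.2, -1.2, -3.6, -0.8, -3.2],
  [-0.2, -1.5, -4.5, -1.1, -4.0],
  [-0.2, -1.8, -5.4, -1.4, -4.8],
  [-0.2, -2.2, -6.3, -1.7, -5.6],
  [-0.2, -2.5, -7.2, -2.1, -6.3],
])

```text
clock: 5.0
tool_pos: [0.4579, -0.1876, 0.2673]
ee_rot: [[0.337, 0.942, 0.001], [0.942, -0.337, 0.001], [0.001, 0.001, -1.0]]
force: [1.6, -0.7, -0.1]
width: 0.0511
```

Emit:
apply_moves([
  [-0.2, -0.3, -0.9, -0.4, -0.7],
  [-0.2, -0.3, -0.9, -0.4, -0.7],
  [-0.2, -0.3, -0.9, -0.4, -0.7],
])

```text
clock: 5.25
tool_pos: [0.4454, -0.2241, 0.2506]
ee_rot: [[0.395, 0.919, -0.002], [0.919, -0.395, 0.0], [-0.0, -0.002, -1.0]]
force: [0.5, 0.2, 0.1]
width: 0.0512
```

```bash
python3 - <<'E'
from h import *
import pickle
s=robot.sense();print({k:np.round(v,4).tolist() for k,v in s.items()})
p=shot('wrist','w3');pickle.dump(p,open('w3.pkl','wb'))
for t,z in (('tab',.054),('blank',.020),('pallet',0)):
    r=spot(p,t,2);print(t,r)
    if r: print('  ',atz(p,r[0][1],z).round(4))
E
```

```text
{'clock': 5.25, 'qpos': [-0.2197, 0.2352, 0.7163, 1.8862, -0.1736, 1.0845, 0.1584], 'dq': [-0.0417, -0.0072, -0.0494, -0.0266, -0.0054, 0.0121, -0.012], 'joint_efforts': [2.8417, -40.5316, 7.3596, -29.5481, 0.3466, -0.2014, 0.2417], 'tool_pos': [0.4454, -0.2241, 0.2506], 'ee_rot': [[0.3953, 0.9185, -0.0017], [0.9185, -0.3953, 0.0005], [-0.0002, -0.0017, -1.0]], 'force': [0.5119, 0.232, 0.0846], 'ft_torque': [0.0125, -0.0623, 0.0205], 'width': 0.0512}
tab [(0.91, array([322. , 195.8]))]
   [ 0.438 -0.25   0.054]
blank [(0.74, array([347.9, 176.6])), (0.72, array([373.4, 186.2]))]
   [ 0.47   -0.2504  0.02  ]
pallet [(0.73, array([346.1, 178.9]))]
   [ 0.4666 -0.2574  0.    ]
```

View pics/w3.png

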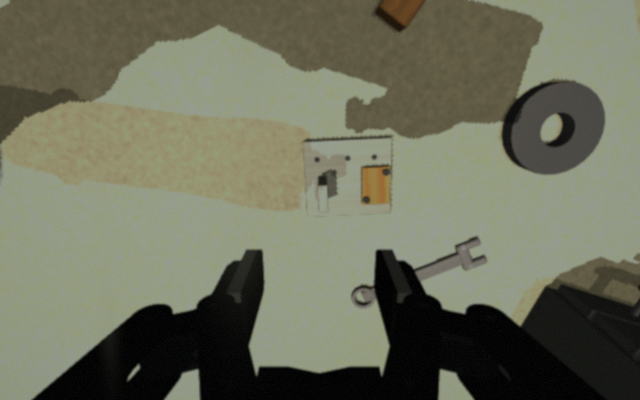

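```bash
python3 - <<'E'
from h import *
import pickle
from scipy.optimize import least_squares
p=pickle.load(open('w3.pkl','rb'))
C=[atz(p,u,.012) for u in ((305,139.5),(391.5,137),(392,214.5),(305.5,216))]
print(np.round(C,4))
for i in range(4):
    d=C[(i+1)%4]-C[i]; print(np.linalg.norm(d).round(4),np.degrees(np.arctan2(d[1],d[0])).round(2))
o=np.mean(C,0);yaw=np.arctan2(*( (C[1]+C[2]-C[0]-C[3])[[1,0]]));print(o,np.degrees(yaw))
T=bayT(o,yaw);m=.001;S=[]
def rect(a,b,c,d,z,col):
    P=[(a*m,c*m,z*m),(b*m,c*m,z*m),(b*m,d*m,z*m),(a*m,d*m,z*m)]
    for i in range(4):S.append((P[i],P[(i+1)%4],col))
rect(-50,50,-45,45,12,(0,0,255));rect(15,47,-30,14,20,(255,0,0));rect(-35,-25,-25,5,54,(0,255,0));rect(-35,-25,-25,5,12,(0,255,255))
overlay(p,T,S,(285,115,405,230),6,'w3o'); print('tab',T([(-.03,-.01,.054)]))
E
```

```text
[[ 0.4416 -0.1938  0.012 ]
 [ 0.5315 -0.2294  0.012 ]
 [ 0.5012 -0.3168  0.012 ]
 [ 0.405  -0.2777  0.012 ]]
0.0967 -21.58
0.0925 -109.15
0.1038 157.86
0.0915 66.43
[ 0.46982228 -0.2544223   0.012     ] -21.868210945722982
tab [[ 0.43825626 -0.25252855  0.054     ]]
```

View pics/w3o.png

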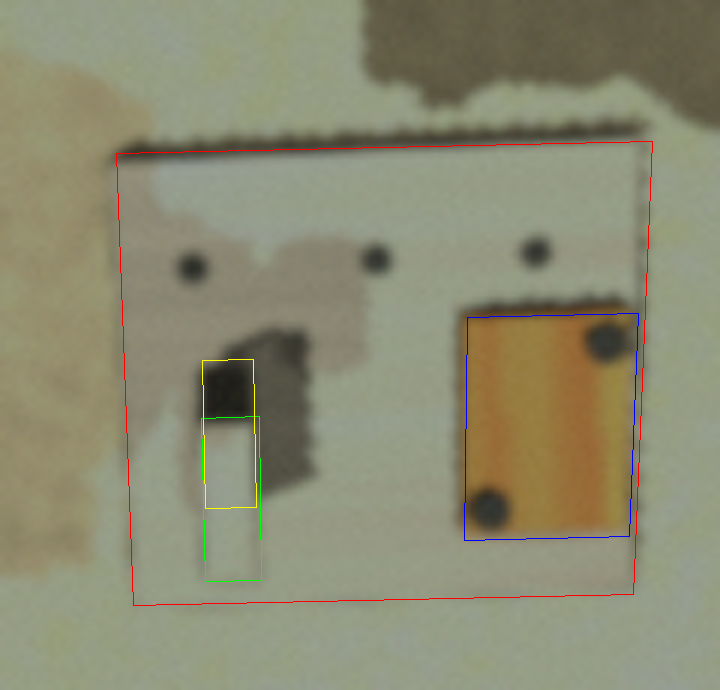

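Emit:
apply_moves([
  [-0.2, -0.1, -0.35, -0.9, 0.1],
  [-0.2, -0.2, -0.7, -1.8, 0.2],
  [-0.2, -0.2, -0.7, -2.7, 0.2],
  [-0.2, -0.2, -0.7, -3.6, 0.2],
  [-0.2, -0.2, -0.7, -4.2, 0.2],
  [-0.2, -0.2, -0.7, -4.2, 0.2],
  [-0.2, -0.2, -0.7, -4.2, 0.2],
])

```text
clock: 6.03
tool_pos: [0.4389, -0.2504, 0.0831]
ee_rot: [[0.375, 0.927, -0.002], [0.927, -0.375, 0.001], [0.0, -0.002, -1.0]]
force: [0.5, -0.1, 0.5]
width: 0.0511
```

```bash
python3 - <<'E'
from h import *
s=robot.sense();print({k:np.round(v,4).tolist() for k,v in s.items() if k in('tool_pos','ee_rot','force','width')})
p=shot('side','s4');q=shot('wrist','w4')
E
```

```text
{'tool_pos': [0.4389, -0.2504, 0.0831], 'ee_rot': [[0.3753, 0.9269, -0.0018], [0.9269, -0.3753, 0.0009], [0.0001, -0.002, -1.0]], 'force': [0.5361, -0.1265, 0.4839], 'width': 0.0511}
```

View pics/w4.png

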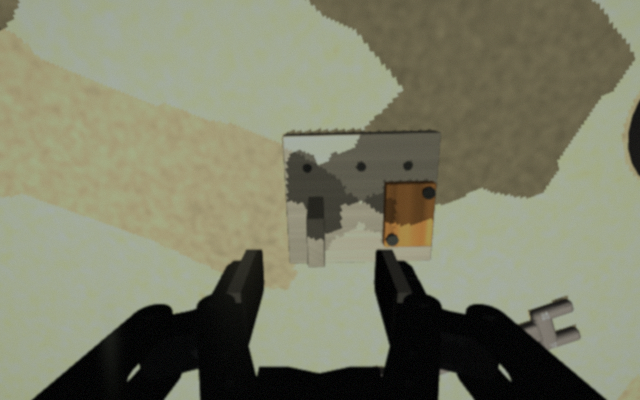

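Emit:
apply_moves([
  [-0.2, 0, -0.05, -0.6, 0],
  [-0.2, 0, -0.05, -1.1, 0],
  [-0.2, 0, -0.05, -1.6, 0],
  [-0.2, 0, -0.05, -1.6, 0],
  [0.1, 0, -0.05, -1.6, 0],
  [0.4, 0, -0.05, -1.6, 0],
  [0.6, 0, -0.05, -1.6, 0],
  [0.8, 0, -0.05, -1.6, 0],
], force=40)

```text
clock: 6.8
tool_pos: [0.4396, -0.2536, 0.0208]
ee_rot: [[0.377, 0.926, 0.002], [0.926, -0.377, -0.0], [0.0, 0.002, -1.0]]
force: [-0.1, 0.7, 9.1]
width: 0.0099
```

Emit:
apply_moves([
  [1, 0, 0, 0, 0],
  [1, 0, 0, 0, 0],
  [1, 0, 0, 0, 0],
  [1, 0, 0, 0, 0],
], force=60)

```text
clock: 7.13
tool_pos: [0.4396, -0.2536, 0.0208]
ee_rot: [[0.377, 0.926, 0.002], [0.926, -0.377, -0.0], [0.001, 0.002, -1.0]]
force: [-2.4, 3.0, 11.2]
width: 0.0093
```

Emit:
apply_moves([
  [1, 0, 0, 0.3, 0],
  [1, 0, 0, 0.8, 0],
  [1, 0, 0, 1.5, 0],
  [1, 0, 0, 2.0, 0],
  [1, 0, 0, 2.0, 0],
  [1, 0, 0, 2.0, 0],
])

```text
clock: 7.63
tool_pos: [0.4394, -0.2534, 0.1002]
ee_rot: [[0.377, 0.926, 0.002], [0.926, -0.377, -0.0], [0.001, 0.002, -1.0]]
force: [0.2, 0.0, -5.8]
width: 0.0093
```

```bash
python3 - <<'E'
from h import *
import pickle
s=robot.sense();print({k:np.round(v,4).tolist() for k,v in s.items()})
p=shot('side','s5');q=shot('wrist','w5');pickle.dump(q,open('w5.pkl','wb'))
i=p['color'][220:340,240:400,::-1];cv2.imwrite('pics/s5c.png',cv2.resize(i,None,fx=4,fy=4))
E
```

```text
{'clock': 7.6333, 'qpos': [-0.0408, 0.4534, 0.6195, 2.0463, -0.3825, 0.7527, 0.4282], 'dq': [0.0137, 0.0364, -0.0264, 0.0291, -0.0104, -0.0129, 0.0063], 'joint_efforts': [0.0249, -56.3754, 9.874, -24.8195, 0.2144, 0.0945, -0.2051], 'tool_pos': [0.4394, -0.2534, 0.1002], 'ee_rot': [[0.3766, 0.9264, 0.0023], [0.9264, -0.3766, -0.0004], [0.0005, 0.0023, -1.0]], 'force': [0.2305, 0.0088, -5.8028], 'ft_torque': [0.0946, 0.1274, 0.0261], 'width': 0.0093}
```

View pics/w5.png

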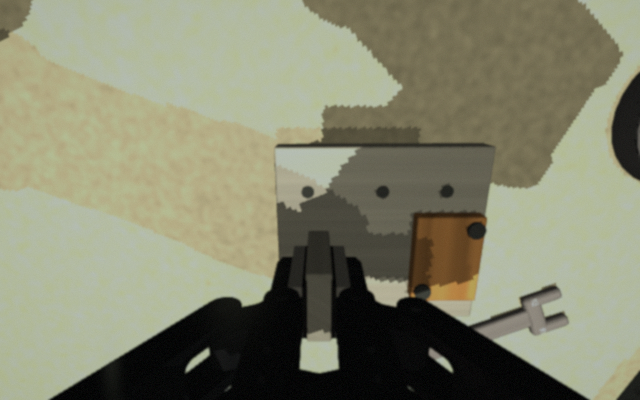

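View pics/s5c.png

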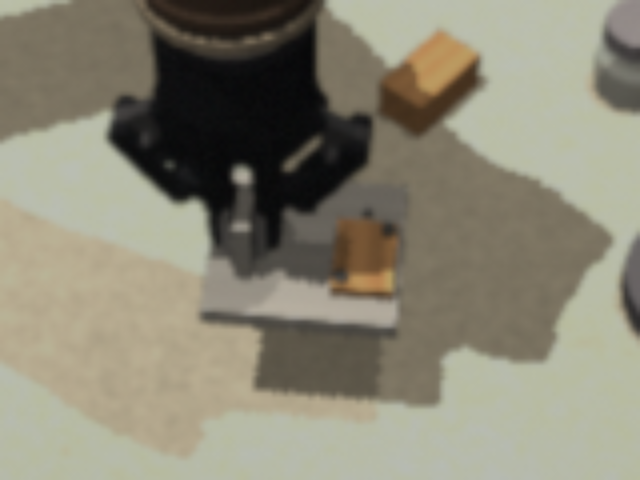

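```bash
python3 - <<'E'
from h import *
import pickle
p=pickle.load(open('w5.pkl','rb'))
t=np.array([.4394,-.2534]);yt=np.arctan2(-.3766,.9264)
A,B=[atz(p,u,.0914)[:2] for u in ((276,146),(495,147))]
d=B-A;print(np.linalg.norm(d),np.degrees(np.arctan2(d[1],d[0])),np.degrees(yt))
c,s=np.cos(yt),np.sin(yt);Ri=np.array([[c,s],[-s,c]])
print('corners in tool(pallet-like) frame',Ri@(A-t),Ri@(B-t))
T=bayT(t-Ri.T@[-.03,-.01],yt);m=.001;S=[];z0=.0794
def rect(a,b,c,d,z,col):
    P=[(a*m,c*m,z*m+z0),(b*m,c*m,z*m+z0),(b*m,d*m,z*m+z0),(a*m,d*m,z*m+z0)]
    for i in range(4):S.append((P[i],P[(i+1)%4],col))
rect(-50,50,-45,45,12,(0,0,255));rect(15,47,-30,14,20,(255,0,0));rect(-35,-25,-25,5,54,(0,255,0))
overlay(p,T,S,(260,120,510,320),3,'w5o')
E
```

```text
0.09757087545831034 -22.328025267740976 -22.122718704657636
corners in tool(pallet-like) frame [-0.01957946  0.05533785] [0.07799079 0.05498823]
```

View pics/w5o.png

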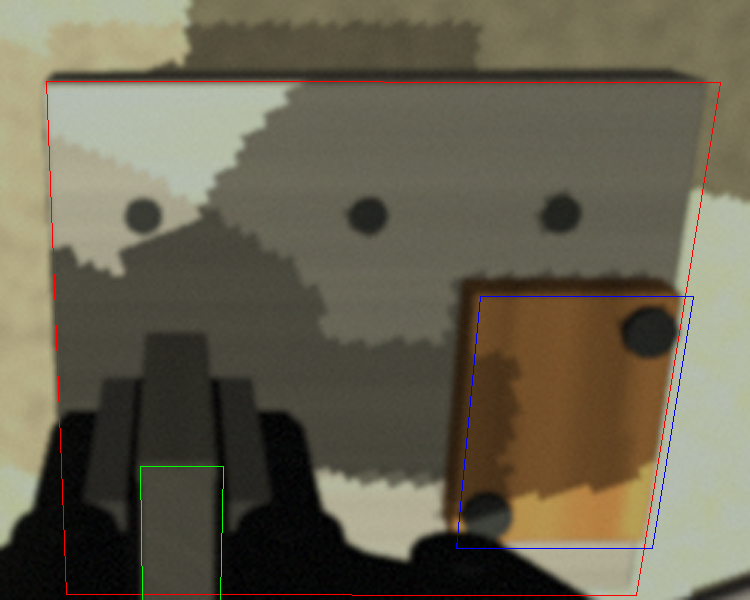

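Emit:
apply_moves([
  [1, 0, 0.4, 0, 0.3],
  [1, 0, 1.1, 0, 0.8],
  [1, 0, 1.9, 0, 1.4],
  [1, 0, 2.8, 0, 2.1],
  [1, 0, 3.7, 0, 2.8],
  [1, 0, 4.6, 0, 3.5],
  [1, 0, 5.5, 0, 4.2],
  [1, 0, 6.4, 0, 4.9],
])

```text
clock: 8.4
tool_pos: [0.4374, 0.0041, 0.0982]
ee_rot: [[-0.044, 0.999, -0.002], [0.999, 0.044, -0.0], [-0.0, -0.002, -1.0]]
force: [1.1, 0.4, -4.7]
width: 0.009
```

Emit:
apply_moves([
  [1, 0, 0.8, 0, 0.6],
  [1, -0.1, 1.6, 0, 1.1],
  [1, -0.15, 2.2, 0, 1.6],
  [1, -0.15, 2.7, 0, 2.0],
  [1, -0.15, 2.9, 0, 2.0],
  [1, -0.15, 2.9, 0, 2.0],
  [1, -0.15, 2.9, 0, 2.0],
  [1, -0.15, 2.9, 0, 2.0],
])

```text
clock: 9.07
tool_pos: [0.4324, 0.1169, 0.0988]
ee_rot: [[-0.212, 0.977, -0.001], [0.977, 0.212, -0.001], [-0.001, -0.001, -1.0]]
force: [-0.1, 0.9, -5.5]
width: 0.0091
```

```bash
python3 - <<'E'
from h import *
import pickle
s=robot.sense();print({k:np.round(v,4).tolist() for k,v in s.items()})
R=s['ee_rot'];print(np.degrees(np.arctan2(R[1][1],R[0][1])))
q=shot('wrist','w6');pickle.dump(q,open('w6.pkl','wb'))
E
```

```text
{'clock': 9.0667, 'qpos': [-0.7371, 0.344, 0.4464, 2.1711, -0.2346, 0.6728, 0.0843], 'dq': [0.0073, -0.0069, 0.0038, -0.0013, -0.001, 0.0017, -0.0028], 'joint_efforts': [-0.9152, -47.4393, 4.4515, -22.814, -0.093, -0.1479, -0.0099], 'tool_pos': [0.4324, 0.1169, 0.0988], 'ee_rot': [[-0.2115, 0.9774, -0.0011], [0.9774, 0.2115, -0.0011], [-0.0009, -0.0013, -1.0]], 'force': [-0.1285, 0.8591, -5.5255], 'ft_torque': [-0.069, 0.1539, -0.0317], 'width': 0.0091}
12.211227851175764
```

View pics/w6.png

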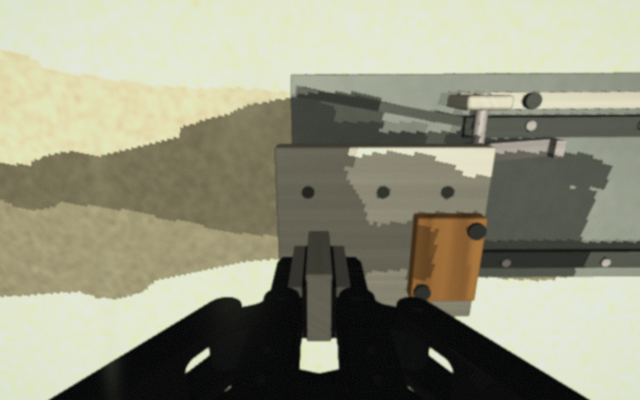

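```bash
python3 - <<'E'
from h import *
import pickle
p=pickle.load(open('w6.pkl','rb'))
T=bayT((.5789,.1626),np.radians(12.56))
S=[];m=.001;R=(0,0,255);G=(0,255,0);Y=(0,255,255)
def rect(a,b,c,d,z,col):
    P=[(a*m,c*m,z*m),(b*m,c*m,z*m),(b*m,d*m,z*m),(a*m,d*m,z*m)]
    for i in range(4):S.append((P[i],P[(i+1)%4],col))
rect(-170,100,-75,75,8,R)
for s in(1,-1):
  S.append(((-.06,s*.04,26*m),(.10,s*.04,26*m),G)); S.append(((-.165,s*.065,.022),(-.06,s*.0465,.022),Y))
overlay(p,T,S,(270,50,640,320),2.1,'w6o')
E
```

```text
(no output)
```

View pics/w6o.png

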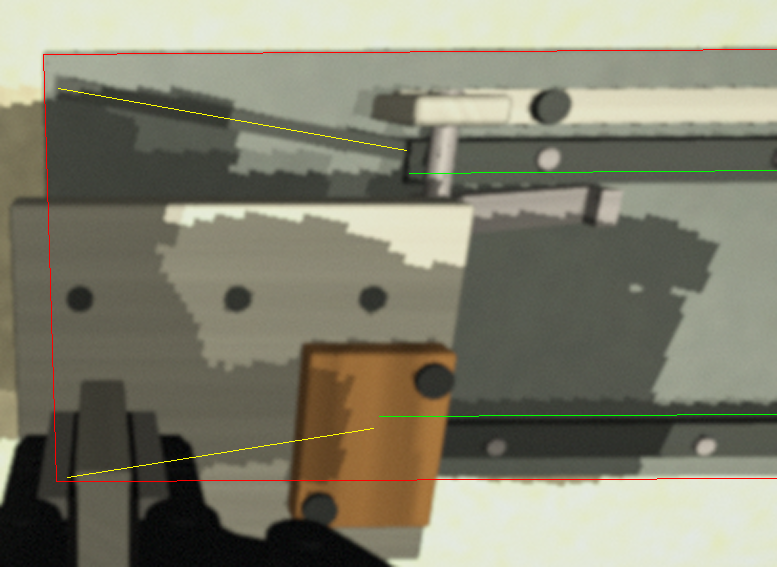

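Emit:
apply_moves([
  [1, 0, 0.02, -0.4, 0.1],
  [1, 0, 0.02, -0.8, 0.1],
  [1, 0, 0.02, -1.2, 0.1],
  [1, 0, 0.02, -1.4, 0.1],
  [1, 0, 0.02, -1.5, 0.1],
  [1, 0, 0.02, -1.6, 0.1],
  [1, 0, 0.02, -1.6, 0.1],
])

```text
clock: 9.7
tool_pos: [0.4329, 0.1188, 0.0352]
ee_rot: [[-0.221, 0.975, -0.0], [0.975, 0.221, -0.0], [-0.0, -0.0, -1.0]]
force: [-0.7, 0.8, -4.3]
width: 0.009
```

Emit:
apply_moves([
  [1, 0, 0, -0.05, 0],
  [1, 0, 0, -0.1, 0],
  [1, 0, 0, -0.1, 0],
])

```text
clock: 9.95
tool_pos: [0.4329, 0.1194, 0.0314]
ee_rot: [[-0.222, 0.975, 0.0], [0.975, 0.222, 0.0], [0.0, 0.001, -1.0]]
force: [-0.3, -0.8, -5.6]
width: 0.0094
```

```bash
python3 - <<'E'
from h import *
import pickle
s=robot.sense();print({k:np.round(v,4).tolist() for k,v in s.items()})
q=shot('wrist','w7');pickle.dump(q,open('w7.pkl','wb'))
E
```

```text
{'clock': 9.95, 'qpos': [-0.6609, 0.4693, 0.3571, 2.219, -0.3348, 0.5022, 0.1805], 'dq': [-0.0018, -0.0027, 0.0024, 0.0004, 0.0042, 0.0092, -0.0026], 'joint_efforts': [0.1608, -53.5322, 5.4224, -17.1461, -0.0695, -0.2693, 0.0493], 'tool_pos': [0.4329, 0.1194, 0.0314], 'ee_rot': [[-0.2224, 0.975, 0.0005], [0.975, 0.2224, 0.0003], [0.0001, 0.0005, -1.0]], 'force': [-0.2883, -0.8347, -5.6065], 'ft_torque': [-0.0755, 0.1372, -0.0562], 'width': 0.0094}
```

View pics/w7.png

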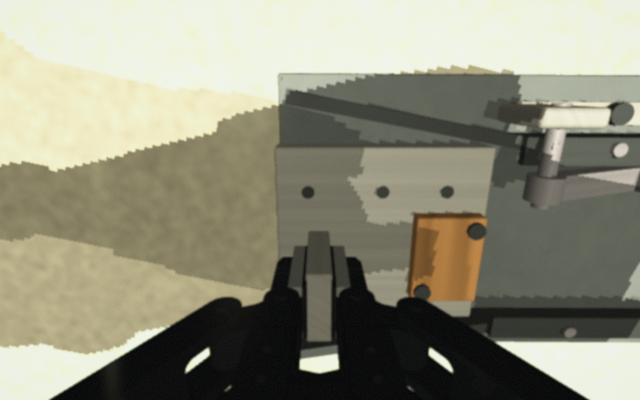

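Emit:
apply_moves([
  [1, 0, -0.03, -0.05, -0.05],
  [1, 0, -0.03, -0.08, -0.05],
  [1, 0, -0.03, -0.08, -0.05],
])

```text
clock: 10.25
tool_pos: [0.433, 0.1181, 0.0288]
ee_rot: [[-0.218, 0.976, 0.001], [0.976, 0.218, 0.001], [0.001, 0.001, -1.0]]
force: [-3.2, -1.4, 10.0]
width: 0.0094
```

```bash
python3 - <<'E'
from h import *
import pickle
s=robot.sense();print({k:np.round(v,4).tolist() for k,v in s.items() if k!='joint_efforts'})
p=shot('wrist','w8');pickle.dump(p,open('w8.pkl','wb'))
t=s['tool_pos'];R=s['ee_rot'];a=np.arctan2(R[1][1],R[0][1]);print(np.degrees(a))
S=[];m=.001
def rect(a,b,c,d,z,col):
    P=[(a*m,c*m,z*m),(b*m,c*m,z*m),(b*m,d*m,z*m),(a*m,d*m,z*m)]
    for i in range(4):S.append((P[i],P[(i+1)%4],col))
yc=-2
rect(-170,100,-75,75,8,(0,0,255))
for s_ in(1,-1):
  S.append(((-.06,s_*.04+yc*m,26*m),(.10,s_*.04+yc*m,26*m),(0,255,0))); S.append(((-.06,s_*.0465+yc*m,8*m),(.10,s_*.0465+yc*m,8*m),(255,0,0)));S.append(((-.165,s_*.065+yc*m,.022),(-.06,s_*.0465+yc*m,.022),(0,255,255)))
overlay(p,bayT((.5789,.1626),np.radians(12.56)),S,(260,60,640,340),2.1,'w8o')
E
```

```text
{'clock': 10.25, 'qpos': [-0.6547, 0.4741, 0.3536, 2.2213, -0.3403, 0.4951, 0.1838], 'dq': [-0.0016, -0.0004, 0.0005, 0.0011, 0.0023, 0.0002, -0.0029], 'tool_pos': [0.433, 0.1181, 0.0288], 'ee_rot': [[-0.2176, 0.976, 0.0006], [0.976, 0.2176, 0.0008], [0.0006, 0.0007, -1.0]], 'force': [-3.1753, -1.4005, 10.0361], 'ft_torque': [-0.2167, 0.6895, 0.0178], 'width': 0.0094}
12.567353091627297
```

View pics/w8o.png

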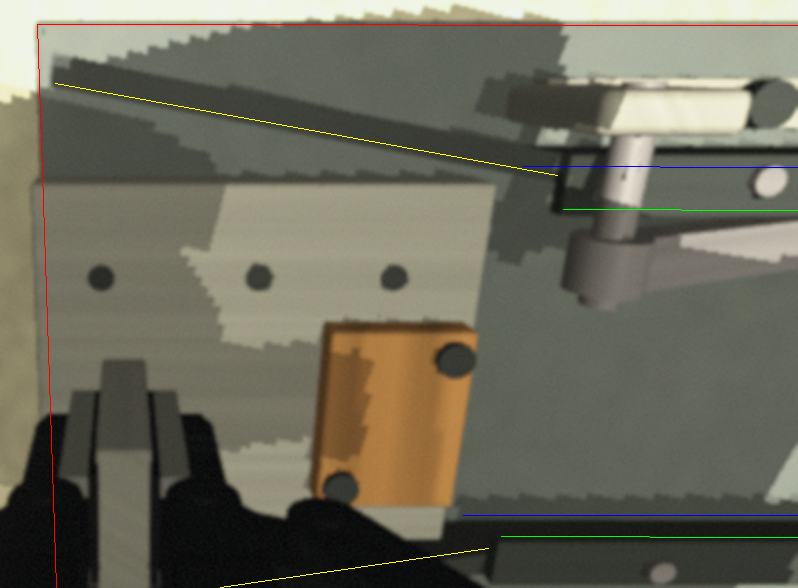

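```bash
python3 - <<'E'
from h import *
import pickle
p=pickle.load(open('w8.pkl','rb'))
a=np.radians(12.56);c,s=np.cos(a),np.sin(a)
for n,uv,z in (('rearleft',(36,183),.02),('frontleft',(494,184),.02),('frontright',(443,542),.02),('lipL',(700,212),.026),('lipL2',(565,212),.026),('lipR',(510,540),.026)):
    w=atz(p,((uv[0]+.5)/2.1+260-.5,(uv[1]+.5)/2.1+60-.5),z);d=w[:2]-[.5789,.1626];print(n,w.round(4),'bay',(d[0]*c+d[1]*s).round(4),(-d[0]*s+d[1]*c).round(4))
d=np.array([.433,.1181])-[.5789,.1626];print('tcp bay',(d[0]*c+d[1]*s).round(4),(-d[0]*s+d[1]*c).round(4))
E
```

```text
rearleft [0.4038 0.1671 0.02  ] bay -0.1699 0.0425
frontleft [0.4995 0.1883 0.02  ] bay -0.0719 0.0423
frontright [0.5206 0.1003 0.02  ] bay -0.0705 -0.0481
lipL [0.5402 0.1924 0.026 ] bay -0.0313 0.0375
lipL2 [0.5128 0.1863 0.026 ] bay -0.0594 0.0375
lipR [0.5321 0.1081 0.026 ] bay -0.0575 -0.043
tcp bay -0.1521 -0.0117
```

Emit:
apply_moves([
  [0.5, 0, 0, 0, 0],
  [0.5, 0, 0, 0, 0],
  [0.5, 0, 0, 0.05, 0],
  [0.5, 0, 0, 0.1, 0],
  [0.6, 0, 0, 0.1, 0],
  [0.7, 0, 0, 0.1, 0],
  [0.8, 0, 0, 0.1, 0],
  [0.8, 0, 0, 0.1, 0],
], force=25)

```text
clock: 10.97
tool_pos: [0.4329, 0.1182, 0.0323]
ee_rot: [[-0.218, 0.976, 0.0], [0.976, 0.218, 0.0], [0.0, 0.0, -1.0]]
force: [-1.3, -0.4, 4.2]
width: 0.0095
```

Emit:
apply_moves([
  [1, 0, 0, 0, 0],
  [1, 0, 0, 0, 0],
  [1, 0, 0, 0, 0],
], force=25)

```text
clock: 11.22
tool_pos: [0.433, 0.1182, 0.0323]
ee_rot: [[-0.218, 0.976, 0.0], [0.976, 0.218, 0.0], [0.0, 0.0, -1.0]]
force: [-0.9, 0.3, 5.0]
width: 0.0097
```

```bash
python3 - <<'E'
from h import *
import pickle
s=robot.sense();print({k:np.round(v,4).tolist() for k,v in s.items() if k!='joint_efforts'})
p=shot('wrist','w9')
i=p['color'][60:340,260:640,::-1];cv2.imwrite('pics/w9c.png',cv2.resize(i,None,fx=2,fy=2))
E
```

```text
{'clock': 11.2167, 'qpos': [-0.6602, 0.4675, 0.3595, 2.2192, -0.3346, 0.5042, 0.1787], 'dq': [0.0007, 0.0001, -0.0001, 0.0002, -0.0003, -0.0004, 0.0007], 'tool_pos': [0.433, 0.1182, 0.0323], 'ee_rot': [[-0.218, 0.9759, 0.0004], [0.9759, 0.218, 0.0002], [0.0001, 0.0004, -1.0]], 'force': [-0.9012, 0.2639, 4.9915], 'ft_torque': [-0.0343, 0.1207, -0.0256], 'width': 0.0097}
```

View pics/w9c.png

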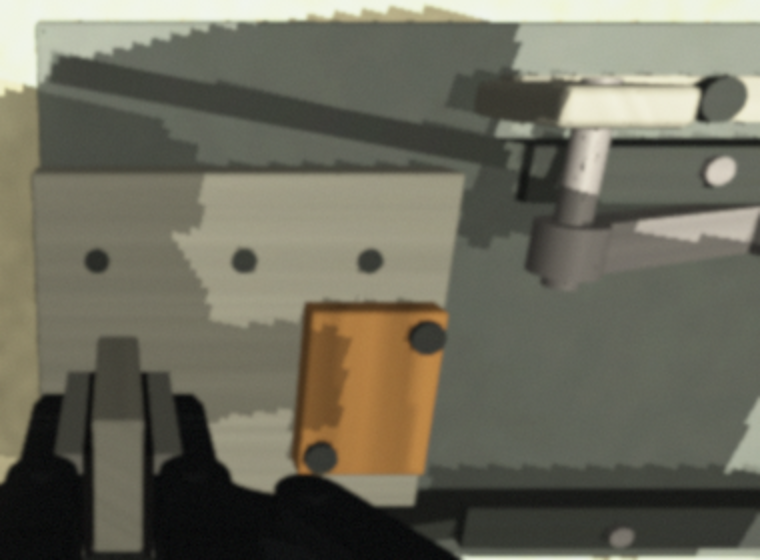

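Emit:
apply_moves([
  [1, 0.1, 0.022, 0, 0],
  [1, 0.2, 0.044, 0, 0],
  [1, 0.3, 0.066, 0, 0],
  [1, 0.4, 0.089, 0, 0],
  [1, 0.5, 0.111, 0, 0],
  [1, 0.6, 0.133, 0, 0],
  [1, 0.7, 0.156, 0, 0],
  [1, 0.7, 0.156, 0, 0],
])

```text
clock: 11.93
tool_pos: [0.4613, 0.1245, 0.0323]
ee_rot: [[-0.218, 0.976, 0.0], [0.976, 0.218, 0.0], [0.0, 0.0, -1.0]]
force: [0.4, -0.2, 6.5]
width: 0.0094
```

```bash
python3 - <<'E'
from h import *
import pickle
s=robot.sense();print({k:np.round(v,4).tolist() for k,v in s.items() if k!='joint_efforts'})
p=shot('wrist','w10')
i=p['color'][60:340,260:640,::-1];cv2.imwrite('pics/w10c.png',cv2.resize(i,None,fx=2,fy=2))
E
```

```text
{'clock': 11.9333, 'qpos': [-0.6468, 0.4997, 0.3614, 2.1515, -0.3346, 0.5424, 0.1826], 'dq': [-0.0011, -0.0043, -0.0033, 0.007, -0.001, -0.0136, -0.0], 'tool_pos': [0.4613, 0.1245, 0.0323], 'ee_rot': [[-0.218, 0.976, 0.0004], [0.976, 0.218, 0.0002], [0.0001, 0.0005, -1.0]], 'force': [0.4149, -0.1588, 6.5376], 'ft_torque': [0.0137, -0.04, -0.0052], 'width': 0.0094}
```

View pics/w10c.png

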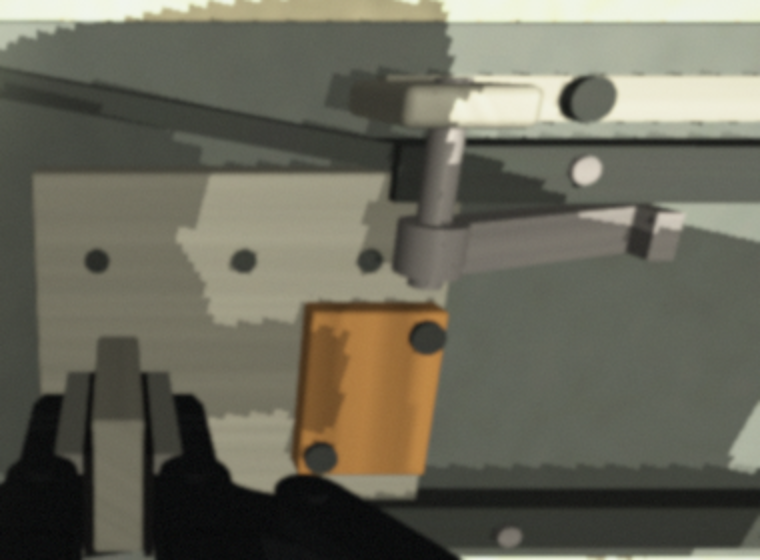

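Emit:
apply_moves([
  [1, 0.1, 0.022, 0, 0],
  [1, 0.2, 0.044, 0, 0],
  [1, 0.3, 0.066, 0, 0],
  [1, 0.4, 0.089, 0, 0],
  [1, 0.5, 0.111, 0, 0],
  [1, 0.6, 0.133, 0, 0],
  [1, 0.7, 0.156, 0, 0],
  [1, 0.8, 0.178, 0, 0],
])

```text
clock: 12.65
tool_pos: [0.4921, 0.1313, 0.0323]
ee_rot: [[-0.218, 0.976, -0.001], [0.976, 0.218, -0.0], [0.0, -0.001, -1.0]]
force: [-4.6, -1.2, 10.6]
width: 0.0097
```

Emit:
apply_moves([
  [1, 0.1, 0.022, 0, 0],
  [1, 0.2, 0.044, 0, 0],
  [1, 0.3, 0.066, 0, 0],
  [1, 0.4, 0.089, 0, 0],
  [1, 0.5, 0.111, 0, 0],
])

```text
clock: 13.07
tool_pos: [0.5122, 0.1358, 0.0323]
ee_rot: [[-0.218, 0.976, -0.001], [0.976, 0.218, 0.0], [0.0, -0.001, -1.0]]
force: [-3.5, -1.7, 10.6]
width: 0.0097
```

```bash
python3 - <<'E'
from h import *
import pickle
s=robot.sense();print({k:np.round(v,4).tolist() for k,v in s.items() if k!='joint_efforts'})
p=shot('wrist','w11')
i=p['color'][60:340,260:640,::-1];cv2.imwrite('pics/w11c.png',cv2.resize(i,None,fx=2,fy=2))
E
```

```text
{'clock': 13.0667, 'qpos': [-0.6239, 0.5596, 0.3648, 2.0251, -0.3352, 0.6149, 0.1863], 'dq': [0.0197, 0.0577, 0.005, -0.1209, -0.002, 0.0666, 0.0031], 'tool_pos': [0.5122, 0.1358, 0.0323], 'ee_rot': [[-0.218, 0.9759, -0.0012], [0.9759, 0.218, 0.0], [0.0003, -0.0012, -1.0]], 'force': [-3.5272, -1.6757, 10.6101], 'ft_torque': [-0.2121, 0.7252, 0.0158], 'width': 0.0097}
```

View pics/w11c.png

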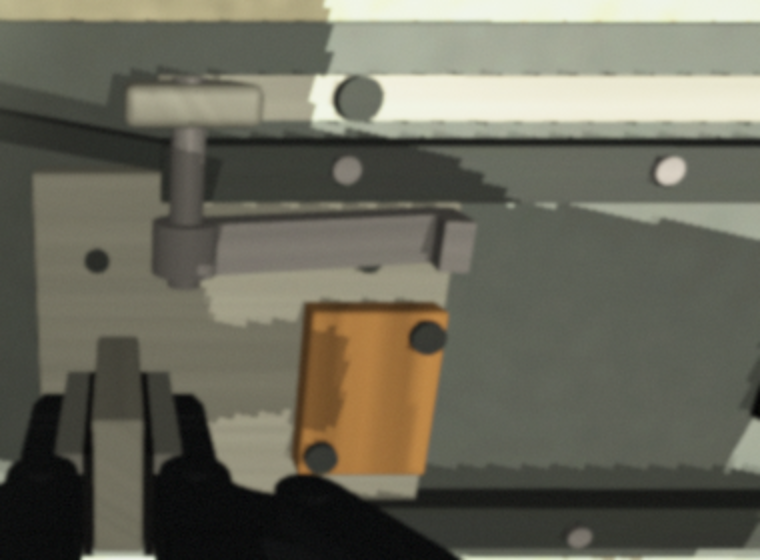

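Emit:
apply_moves([
  [1, 0.1, 0.022, 0.02, 0],
  [1, 0.2, 0.044, 0.02, 0],
  [1, 0.3, 0.066, 0.02, 0],
  [1, 0.4, 0.089, 0.02, 0],
  [1, 0.5, 0.111, 0.02, 0],
  [1, 0.6, 0.133, 0.02, 0],
  [1, 0.7, 0.156, 0.02, 0],
  [1, 0.8, 0.178, 0.02, 0],
])

```text
clock: 13.78
tool_pos: [0.545, 0.1431, 0.0327]
ee_rot: [[-0.218, 0.976, -0.0], [0.976, 0.218, -0.0], [-0.0, -0.0, -1.0]]
force: [0.1, -0.5, -4.7]
width: 0.0097
```

Emit:
apply_moves([
  [1, 0.1, 0.022, 0, 0],
  [1, 0.2, 0.044, 0, 0],
  [1, 0.3, 0.066, 0, 0],
  [1, 0.4, 0.089, 0, 0],
  [1, 0.5, 0.111, 0, 0],
  [1, 0.6, 0.133, 0, 0],
  [1, 0.7, 0.156, 0, 0],
  [1, 0.8, 0.178, 0, 0],
])

```text
clock: 14.45
tool_pos: [0.5771, 0.1502, 0.0329]
ee_rot: [[-0.218, 0.976, -0.0], [0.976, 0.218, 0.0], [0.0, -0.0, -1.0]]
force: [-0.4, -0.1, -4.7]
width: 0.01
```

```bash
python3 - <<'E'
from h import *
import pickle
s=robot.sense();print({k:np.round(v,4).tolist() for k,v in s.items() if k!='joint_efforts'})
p=shot('wrist','w12')
i=p['color'][60:340,260:640,::-1];cv2.imwrite('pics/w12c.png',cv2.resize(i,None,fx=2,fy=2))
E
```

```text
{'clock': 14.45, 'qpos': [-0.597, 0.6371, 0.3694, 1.8589, -0.3369, 0.7071, 0.1847], 'dq': [0.0197, 0.0596, 0.004, -0.1278, -0.0015, 0.0692, -0.0039], 'tool_pos': [0.5771, 0.1502, 0.0329], 'ee_rot': [[-0.218, 0.9759, -0.0], [0.9759, 0.218, 0.0], [0.0, -0.0, -1.0]], 'force': [-0.3742, -0.1156, -4.6654], 'ft_torque': [-0.0887, 0.1354, -0.0371], 'width': 0.01}
```

View pics/w12c.png

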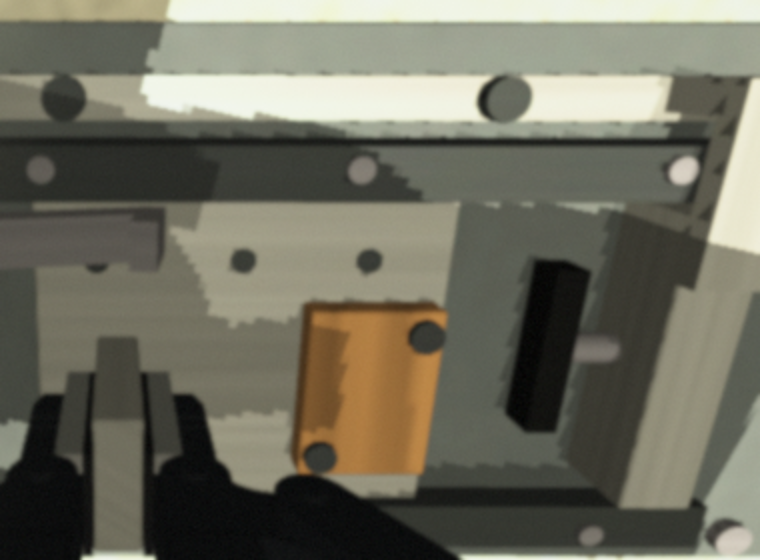

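Emit:
apply_moves([
  [1, 0.1, 0.022, 0, 0],
  [1, 0.2, 0.044, 0, 0],
  [1, 0.3, 0.066, 0, 0],
  [1, 0.4, 0.089, 0, 0],
  [1, 0.45, 0.1, 0, 0],
  [1, 0.45, 0.1, 0, 0],
])

```text
clock: 15.0
tool_pos: [0.5954, 0.1543, 0.033]
ee_rot: [[-0.218, 0.976, 0.001], [0.976, 0.218, 0.0], [-0.0, 0.001, -1.0]]
force: [0.2, -1.1, -5.0]
width: 0.0095
```

Emit:
apply_moves([
  [1, 0.02, 0.005, 0, 0],
  [1, 0.04, 0.009, 0, 0],
  [1, 0.06, 0.013, 0, 0],
  [1, 0.08, 0.018, 0, 0],
  [1, 0.1, 0.022, 0, 0],
  [1, 0.1, 0.022, 0, 0],
])

```text
clock: 15.5
tool_pos: [0.5989, 0.1551, 0.033]
ee_rot: [[-0.218, 0.976, 0.0], [0.976, 0.218, 0.0], [0.0, 0.0, -1.0]]
force: [-0.2, 0.2, -5.8]
width: 0.0095
```

Emit:
apply_moves([
  [1, 0.02, 0.005, 0, 0],
  [1, 0.04, 0.009, 0, 0],
  [1, 0.06, 0.013, 0, 0],
  [1, 0.06, 0.013, 0, 0],
])

```text
clock: 15.83
tool_pos: [0.6014, 0.1556, 0.0329]
ee_rot: [[-0.218, 0.976, 0.0], [0.976, 0.218, 0.0], [-0.0, 0.0, -1.0]]
force: [-0.1, 0.1, -5.4]
width: 0.0093
```

Emit:
apply_moves([
  [1, 0.02, 0.005, 0, 0],
  [1, 0.04, 0.009, 0, 0],
  [1, 0.06, 0.013, 0, 0],
  [1, 0.06, 0.013, 0, 0],
])

```text
clock: 16.17
tool_pos: [0.6033, 0.156, 0.0328]
ee_rot: [[-0.218, 0.976, -0.001], [0.976, 0.218, -0.0], [0.0, -0.001, -1.0]]
force: [-1.3, -1.7, -6.0]
width: 0.0096
```

Emit:
apply_moves([
  [1, 0.02, 0.005, 0, 0],
  [1, 0.04, 0.009, 0, 0],
  [1, 0.04, 0.009, 0, 0],
])

```text
clock: 16.42
tool_pos: [0.6045, 0.1562, 0.0327]
ee_rot: [[-0.218, 0.976, -0.001], [0.976, 0.218, -0.0], [0.0, -0.001, -1.0]]
force: [-3.9, -1.5, -4.7]
width: 0.0096
```

```bash
python3 - <<'E'
from h import *
s=robot.sense();print({k:np.round(v,4).tolist() for k,v in s.items() if k!='joint_efforts'})
p=shot('wrist','w13')
i=p['color'][60:340,260:640,::-1];cv2.imwrite('pics/w13c.png',cv2.resize(i,None,fx=2,fy=2))
E
```

```text
{'clock': 16.4167, 'qpos': [-0.585, 0.6725, 0.3711, 1.7842, -0.3382, 0.7495, 0.1826], 'dq': [-0.0014, -0.0015, 0.0015, 0.0034, -0.0002, -0.0036, 0.0009], 'tool_pos': [0.6045, 0.1562, 0.0327], 'ee_rot': [[-0.218, 0.976, -0.0015], [0.976, 0.218, -0.0002], [0.0001, -0.0015, -1.0]], 'force': [-3.8583, -1.5277, -4.6691], 'ft_torque': [-0.2276, 1.0245, 0.0317], 'width': 0.0096}
```

View pics/w13c.png

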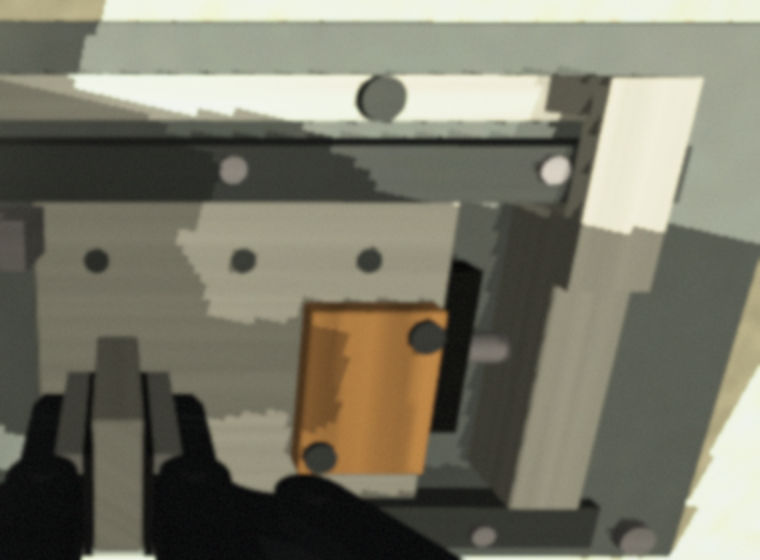

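Emit:
apply_moves([
  [1, 0.02, 0.005, 0, 0],
  [1, 0.04, 0.009, 0, 0],
  [1, 0.06, 0.013, 0, 0],
  [1, 0.06, 0.013, 0, 0],
])

```text
clock: 16.8
tool_pos: [0.606, 0.1566, 0.0327]
ee_rot: [[-0.218, 0.976, -0.003], [0.976, 0.218, -0.0], [0.0, -0.003, -1.0]]
force: [-7.6, -2.1, -0.4]
width: 0.0096
```

Emit:
apply_moves([
  [1, 0.02, 0.005, 0, 0],
  [1, 0.03, 0.007, 0, 0],
  [1, 0.03, 0.007, 0, 0],
  [1, 0.03, 0.007, 0, 0],
])

```text
clock: 17.13
tool_pos: [0.6067, 0.1567, 0.0327]
ee_rot: [[-0.218, 0.976, -0.004], [0.976, 0.218, -0.001], [0.0, -0.004, -1.0]]
force: [-10.1, -2.5, 1.0]
width: 0.0096
```

```bash
python3 - <<'E'
from h import *
s=robot.sense();print({k:np.round(v,4).tolist() for k,v in s.items() if k!='joint_efforts'})
p=shot('wrist','w14')
i=p['color'][100:300,230:480,::-1];cv2.imwrite('pics/w14c.png',cv2.resize(i,None,fx=3,fy=3))
E
```

```text
{'clock': 17.1333, 'qpos': [-0.5836, 0.6765, 0.3714, 1.7759, -0.3382, 0.7565, 0.1823], 'dq': [-0.0006, 0.002, 0.0005, 0.001, 0.0024, -0.002, -0.0006], 'tool_pos': [0.6067, 0.1567, 0.0327], 'ee_rot': [[-0.2179, 0.976, -0.0039], [0.976, 0.2179, -0.0006], [0.0003, -0.0039, -1.0]], 'force': [-10.0798, -2.5028, 0.9833], 'ft_torque': [-0.487, 2.0173, 0.0537], 'width': 0.0096}
```

View pics/w14c.png

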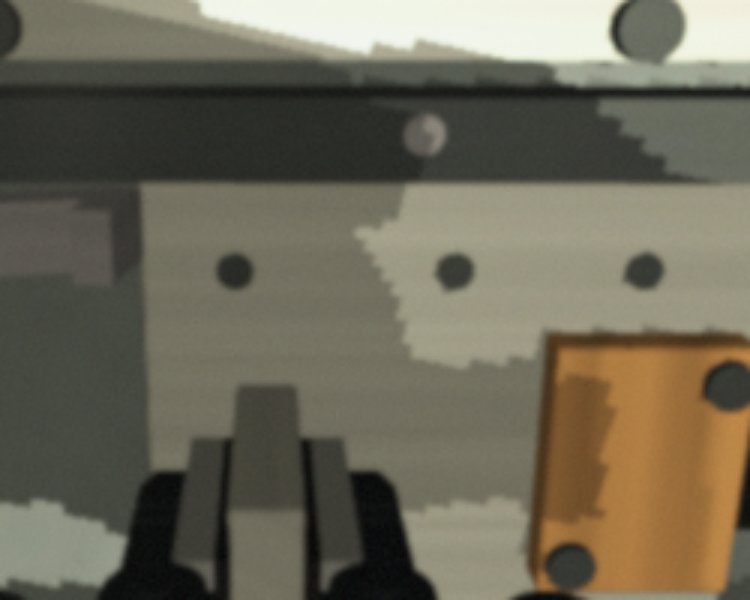

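Emit:
apply_moves([
  [1, 0.02, 0.005, 0, 0],
  [1, 0.04, 0.009, 0, 0],
  [1, 0.04, 0.009, 0, 0],
  [1, 0.04, 0.009, 0, 0],
])

```text
clock: 17.52
tool_pos: [0.6077, 0.1569, 0.0327]
ee_rot: [[-0.218, 0.976, -0.005], [0.976, 0.218, -0.001], [0.0, -0.005, -1.0]]
force: [-12.1, -2.2, 4.4]
width: 0.0097
```

Emit:
apply_moves([
  [1, 0.02, 0.005, 0, 0],
  [1, 0.03, 0.007, 0, 0],
  [1, 0.03, 0.007, 0, 0],
  [1, 0.03, 0.007, 0, 0],
])

```text
clock: 17.85
tool_pos: [0.6082, 0.157, 0.0326]
ee_rot: [[-0.218, 0.976, -0.006], [0.976, 0.218, -0.001], [0.0, -0.006, -1.0]]
force: [-14.8, -3.9, 6.0]
width: 0.0096
```

```bash
python3 - <<'E'
from h import *
s=robot.sense();print({k:np.round(v,4).tolist() for k,v in s.items() if k!='joint_efforts'})
p=shot('wrist','w15')
i=p['color'][100:300,230:480,::-1];cv2.imwrite('pics/w15c.png',cv2.resize(i,None,fx=3,fy=3))
p=shot('side','s15')
i=p['color'][120:220,240:400,::-1];cv2.imwrite('pics/s15c.png',cv2.resize(i,None,fx=4,fy=4))
E
```

```text
{'clock': 17.85, 'qpos': [-0.5825, 0.6796, 0.3716, 1.7693, -0.3381, 0.7623, 0.182], 'dq': [0.0008, -0.0, -0.0012, 0.0012, 0.0006, -0.0001, -0.0001], 'tool_pos': [0.6082, 0.157, 0.0326], 'ee_rot': [[-0.2179, 0.976, -0.0062], [0.976, 0.2179, -0.0009], [0.0005, -0.0062, -1.0]], 'force': [-14.7846, -3.8656, 6.0021], 'ft_torque': [-0.6421, 2.9326, 0.0968], 'width': 0.0096}
```

View pics/w15c.png

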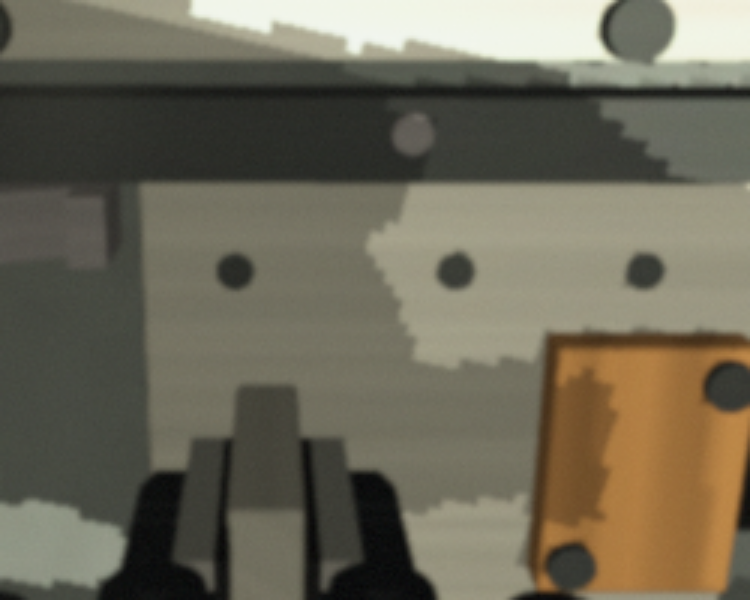

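View pics/s15c.png

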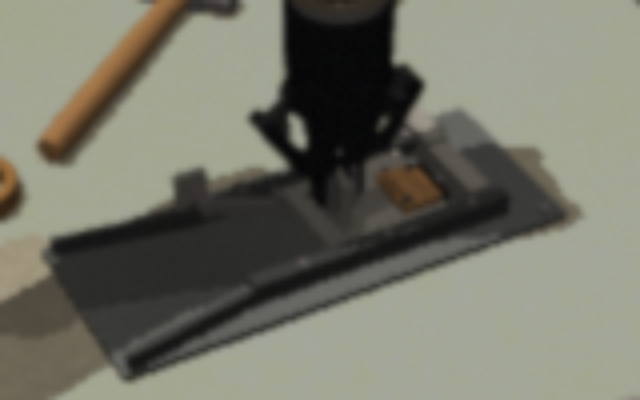

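Emit:
apply_moves([
  [1, -0.02, -0.005, 0, 0],
  [1, -0.04, -0.009, 0, 0],
  [1, -0.06, -0.013, 0, 0],
  [1, -0.08, -0.018, 0, 0],
  [1, -0.1, -0.022, 0, 0],
  [1, -0.1, -0.022, 0, 0],
  [1, -0.1, -0.022, 0, 0],
])

```text
clock: 18.53
tool_pos: [0.6059, 0.1565, 0.0327]
ee_rot: [[-0.218, 0.976, -0.003], [0.976, 0.218, -0.0], [0.0, -0.003, -1.0]]
force: [-8.5, -2.9, -0.0]
width: 0.0098
```

```bash
python3 - <<'E'
from h import *
p=shot('wrist','w16')
i=p['color'][100:300,230:480,::-1];cv2.imwrite('pics/w16c.png',cv2.resize(i,None,fx=3,fy=3))
E
```

```text
(no output)
```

View pics/w16c.png

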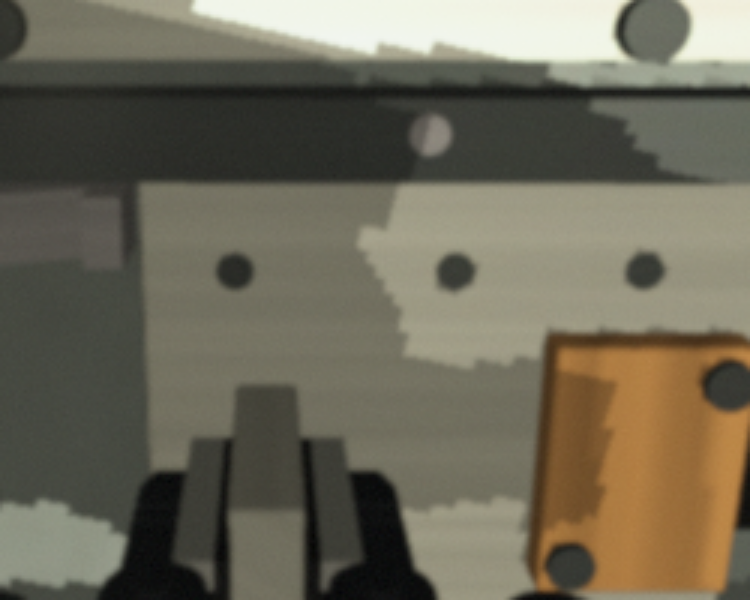

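Emit:
apply_moves([
  [1, -0.02, -0.005, 0, 0],
  [1, -0.04, -0.009, 0, 0],
  [1, -0.06, -0.013, 0, 0],
  [1, -0.06, -0.013, 0, 0],
  [1, -0.06, -0.013, 0, 0],
])

```text
clock: 19.0
tool_pos: [0.6047, 0.1563, 0.0328]
ee_rot: [[-0.218, 0.976, -0.001], [0.976, 0.218, -0.0], [-0.0, -0.001, -1.0]]
force: [-5.4, -2.1, -3.8]
width: 0.0096
```

Emit:
apply_moves([
  [0.7, 0, 0, 0, 0],
  [0.5, 0, 0, 0, 0],
  [0.5, 0, 0, 0, 0],
  [0.5, 0, 0, 0, 0],
  [0.5, 0, 0, 0, 0],
  [0.5, 0, 0, 0, 0],
])

```text
clock: 19.5
tool_pos: [0.6058, 0.1566, 0.0333]
ee_rot: [[-0.218, 0.976, 0.001], [0.976, 0.218, 0.0], [0.0, 0.001, -1.0]]
force: [-1.1, 0.8, 0.2]
width: 0.0212
```

```bash
python3 - <<'E'
from h import *
s=robot.sense();print({k:np.round(v,4).tolist() for k,v in s.items() if k!='joint_efforts'})
p=shot('wrist','w17')
i=p['color'][100:300,230:480,::-1];cv2.imwrite('pics/w17c.png',cv2.resize(i,None,fx=3,fy=3))
E
```

```text
{'clock': 19.5, 'qpos': [-0.5851, 0.6722, 0.3713, 1.7829, -0.3384, 0.7483, 0.1825], 'dq': [-0.001, 0.0016, -0.0007, 0.0048, 0.0002, 0.0015, -0.0001], 'tool_pos': [0.6058, 0.1566, 0.0333], 'ee_rot': [[-0.218, 0.9759, 0.0012], [0.9759, 0.218, 0.0003], [0.0, 0.0013, -1.0]], 'force': [-1.1386, 0.8495, 0.1505], 'ft_torque': [-0.0627, -0.004, 0.0279], 'width': 0.0212}
```

View pics/w17c.png

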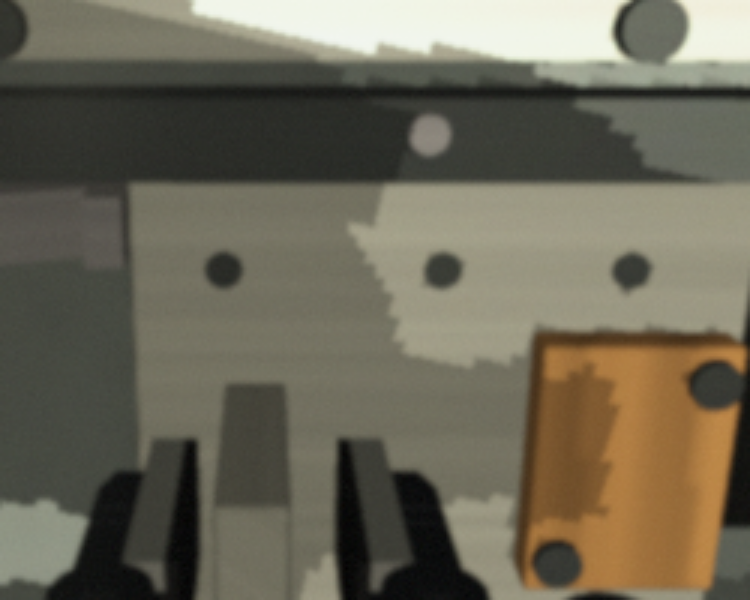

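Emit:
apply_moves([
  [0.5, 0, 0, 0.2, 0],
  [0.5, 0, 0, 0.6, 0],
  [0.5, 0, 0, 1.2, 0],
  [0.5, 0, 0, 2.0, 0],
  [0.5, 0, 0, 3.0, 0],
  [0.5, 0, 0, 4.0, 0],
  [0.5, 0, 0, 4.0, 0],
  [0.5, 0, 0, 4.0, 0],
])

```text
clock: 20.22
tool_pos: [0.6069, 0.1567, 0.1964]
ee_rot: [[-0.218, 0.976, 0.006], [0.976, 0.218, 0.002], [0.001, 0.006, -1.0]]
force: [-0.4, -0.5, -0.6]
width: 0.0212
```

```bash
python3 - <<'E'
from h import *
s=robot.sense();print({k:np.round(v,4).tolist() for k,v in s.items() if k in('clock','tool_pos','force')})
p=shot('wrist','w18')
i=p['color'][60:300,180:500,::-1];cv2.imwrite('pics/w18c.png',cv2.resize(i,None,fx=2.4,fy=2.4))
for c in('scene','side'):
    p=shot(c,c+'18')
E
```

```text
{'clock': 20.2167, 'tool_pos': [0.6069, 0.1567, 0.1964], 'force': [-0.3669, -0.4621, -0.6303]}
```

View pics/w18c.png

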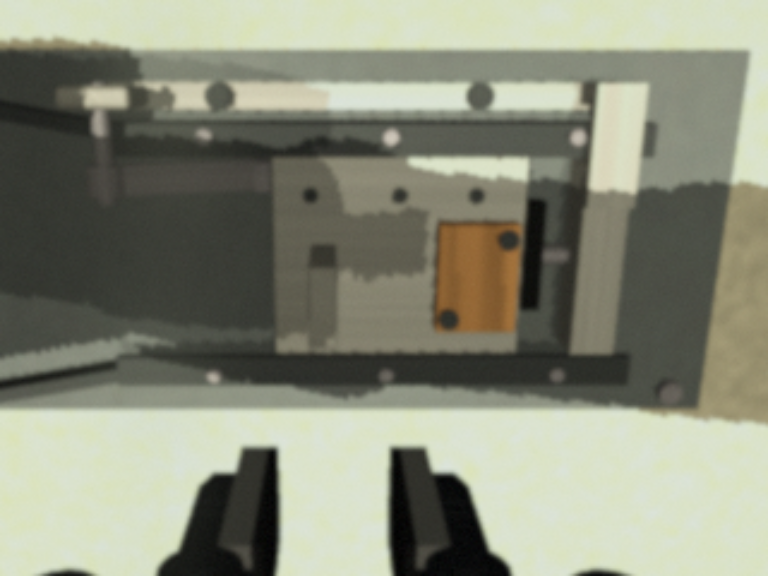

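View pics/scene18.png

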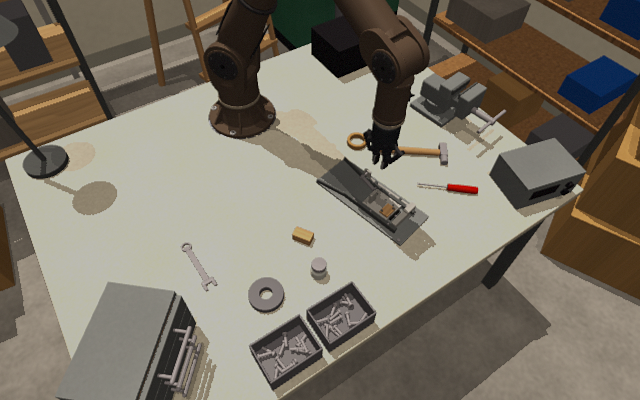

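The pictures show the pallet seated in the guides. The catch nose sits against its rear edge (crop col 272), the buffer against its front (col ~525), and the bystanders haven't moved. I'm handing the job in.

```bash
python3 - <<'E'
from h import *
print(robot.finish_job())
E
```

```text
the job is handed in; nothing more can be done
None
```

The pallet is latched in the bay, and I handed the job in at about 20 s of the 64 s allowed.

**What I did:** I gripped the pallet by its tab and set it flat on the apron, blank first. I then slid it in along the guides so that its front edge lifted the catch. I pushed against the buffer in small steps until the catch dropped. The last reading before it dropped was about 12 N, and the highest was 15.3 N at the wrist, friction included, so the buffer stayed under 25 N. I eased the pallet back about 3.5 mm, opened the fingers so the spring held it, and lifted clear.

**Last checks:**
- **Catch and buffer:** the final wrist picture shows the lowered catch nose against the pallet's rear edge and the buffer against its front edge.
- **Robot:** it is clear of everything; the tool force reads about zero.
- **Bystanders:** they look unmoved in the scene picture.

**Limits and disagreements:**
- I judged the catch drop from pictures only; its angle was not read out.
- The bay's centre line came out about 2 mm to the right of the middle of its base plate. I lined the pallet up with the guide lips instead.
- While held, the pallet's nose drooped by a few millimetres, so I set it down on the apron and re-gripped it before sliding.
- For the last part of the slide and the push, the gripper was carrying most of the pallet's weight.

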